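Park the conveyor belt tensioner with its lock pin

ROBOT

A 6-joint arm with a two-finger parallel gripper is mounted at the origin on the work surface. World frame = base frame: x ahead of the robot, y to its left, z up, the work surface at z = 0. Lengths are in mm, angles in rad, forces in N, time in s.
With the tool pointing down it reaches from about 275 to 825 mm from the base axis. Payload 4.9 kg.
Tool frame: the origin (TCP) lies at the very end of the fingers, on their centre line; the grasp point (between the pads) lies 19 mm behind it; z points along the fingers, y is the direction in which the jaws open and shut (so a half turn about z gives the same grasp; the last joint's range is limited). The gripper opens to 85 mm and grips with 20 to 120 N. Pads are 22 mm wide; open, the fingers measure 114 mm over their backs; the gripper's body (76 mm by 85 mm) begins 54 mm behind the grasp point. The pads swing forward as they close: fully open they stand 13 mm farther back than shut.
Start: joints at [0.971, 0.326, -0.193, 1.052, 0, 1.437], TCP at [247.023, 491.425, 231.281] pointing down, gripper open.
Joint ranges: [-2.65, 2.65], [-0.97, 1.79], [-1.3, 1.35], [-1.93, 2.1], [-1.47, 1.37], [-3.14, 3.14]. Speed limits (rad/s): [2.57, 2.57, 3.14, 3.14, 3.14, 3.14].

INTERFACE

Orientations are given as [roll, pitch, yaw] about the fixed x, y, z axes, in that order (R = Rz(yaw) Ry(pitch) Rx(roll)).
In Python, from bench import bot, solve_ik, imaging gives the robot as it stands. Calls block until the motion is done:
- bot.move_ptp(position, orientation): joint-space move of the TCP to a pose.
- bot.movel(position, rot=None, max_speed=150, threshold=None): straight line of the TCP; rot=None keeps the orientation; max_speed is the mean speed in mm/s. With threshold (N) it stops when the force on the tool has changed by that much, and returns True; else False.
- bot.move_j(angles): joint-space move.
- bot.grip(opening, effort=None): opening from 0.0 (shut) to 1.0 (fully open); effort is the grip in N (None keeps the last); returns when the fingers have stopped.
- bot.dwell(seconds).
- solve_ik(position, orientation): joint angles nearest the present ones, or None.
- bot.get_state(): the state.
- imaging.capture(name): name is "side" or "top"; returns the picture (420x560x3 uint8, blue, green, red); there is no depth.
- imaging.camera_model(name): a dict with "K" (3x3 intrinsics, pixels), "position" and "rotation" of the camera in the world. Camera axes: x right, y up, looking along -z (the intrinsics and any distortion apply to the point x, -y, -z); pixel columns grow to the right and rows downward; lengths in mm; the calibration is good to about 2 mm. A picture is of the moment at which its call begins. camera_model takes no time and is no camera call.
A pose or a line that the arm cannot do raises bot.IKError and nothing moves.
- bot.sign_off(): hands the job in, once; it reports no verdict.
The state is a dict: "t": time; "qpos": joint angles; "joint_velocities": joint speeds; "effort": joint torques, N m; "tcp_pos": TCP position; "orientation": TCP orientation; "contact_force": force on the tool from outside, world axes, zero at the start; "wrist_torque": the same for the moment, N m; "opening": opening from 0.0 (shut) to 1.0 (fully open).
Only numpy, scipy, OpenCV 4.12 (cv2) and the standard library are available. Lean on these libraries where they do the work, as an engineer would, in place of code of your own. Each camera call takes 0.05 s, during which the arm holds its last target.

TASK

The belt is off this conveyor drive and the tensioner has to be parked so that the new one can be slipped on. Take the orange-handled lock pin out of the wooden block, put it down into the eye of the blue tensioner arm and with it push the arm round against its spring until the pointer comes to the green marker on the scale; feel for that setting's hole beneath, which may be a little to either side, and press the pin fully home, so that the arm stays parked when you let go. Be gentle: do not ram the pin, do not let the arm fly back, and leave the other things alone.

Things in the scene. Friction and masses are not known exactly. Their poses are not given: they have to be found in the camera images.
- pin_grip (a point): Centre of the orange handle of the lock pin (loose, upright, about 90 g). Handle 16 mm along its x, 32 mm along y, 38 mm along z (up the pin). Below it a thin neck, a steel collar 22 mm across, 4 mm thick, underside 29 mm below this point, then a 10 mm diameter shank. Tip 61 mm below this point, the last 4 mm tapering to 6.4 mm.
- pin_collar (a point): Point on the lock pin's axis at the underside of its collar, z up the pin; the shank reaches 32 mm below it. At the start the shank stands in a 12 mm hole of the wooden block and the collar lies on the block's top (45 mm above the bench): pull it straight up 35 mm or more.
- pin_block: Fixed wooden block 70 x 160 x 45 mm, origin under its centre, long side along its y, with two pin holes 45 mm either side of the centre along y. The orange pin stands in one (either one), a like pin with a black handle in the other.
- spare_grip (a point): Centre of the black handle of the spare pin, same shape as the orange one. Leave it in the block.
- drive: Fixed drive head, origin under its centre. Aluminium plate 300 mm (its x) by 360 mm (y), top 110 mm above the bench, carrying the tensioner, hole plate, white scale and, on the far side, two pulleys (to 170 mm high). Pulleys and the tensioner's black idler roller (to 174 mm) stay more than 100 mm from the plate holes.
- pivot (a point): Axis of the tensioner arm, at the height of the arm's top face (145 mm above the bench).
- tensioner (a joint): Turn of the blue tensioner arm in rad: 0 at rest, growing counter-clockwise seen from above, end stop 0.95 (keep off it). A spring returns it: about 3 N at the eye at rest, 5 to 8 N at the marked settings; so loaded, the eye drags on the pin by up to as much again as it is pressed down. Its red pointer moves over the white scale, a tick every 3 degrees (0.0524 rad) from 0.
- eye (a point): Centre of the eye in the tensioner arm, on the arm's top face 145 mm above the bench: a vertical 12 mm through-hole, arm 12 mm thick. It moves with the arm on a circle of radius 130 mm about the pivot. The pin is fully home when it goes through the eye into a hole of the plate beneath and its collar lies on the arm.
- green_mark (a point): Top centre of the green marker, a disc 11 mm across on the scale, 181 mm from the pivot, 137 mm above the bench. It shows which plate hole to use: pivot, eye and marker are nominally in line there, 15, 27 or 39 degrees from rest. Yellow and blue markers, 12 degrees apart on the same circle, belong to the other holes; the colours change places.
- plate_top (a point): Middle of the top face of the steel hole plate, 130 mm above the bench, 3 mm under the arm; 20 mm thick. Three vertical 12 mm through-holes 12 degrees apart on the eye's 130 mm circle, one per marker. The plate is clamped in slots and its holes may stand up to 3.5 degrees (8 mm) round from the markers, either way: feel for the hole. This point does not show by how much.
- wrench: Bystander: spanner, lying on the drive's plate. Leave it alone.
- mug: Bystander: white mug on the bench. Leave it alone.
- candle: Bystander: amber candle jar on the bench. Leave it alone.
- balm_a: Bystander: red lip-balm tube on the bench. Leave it alone.
- balm_b: Bystander: white lip-balm tube on the bench. Leave it alone.
- lotion: Bystander: blue lotion bottle on the bench. Leave it alone.
- pot: Bystander: terracotta pot on the bench. Leave it alone.
- spare_roller: Bystander: loose black roller on the bench. Leave it alone.

How it is judged:
By the outcome, as a careful person would: the job done as asked, in the order asked, and still so for the second after the job is handed in, with the robot touching nothing.
It also fails if it takes over 67 s, if anything falls off the work surface, if the arm or the gripper's body presses on something with over 40 N, if the wrist force passes 120 N, or if a joint passes its speed limit or range.

## Working session

There is one attempt and no reset: what is moved stays moved. The work goes in short steps, each a Python script; the robot and the scene stay as the last script left them, time stands still between calls to the robot, and variables do not carry over. Pictures are saved under pics/ and viewed, and the job is handed in when it is done.

```bash
ls; mkdir -p pics
python3 - <<'E'
from bench import bot, imaging
import cv2
for n in ("side","top"):
    im=imaging.capture(n); cv2.imwrite(f"pics/{n}0.png",im)
    m=imaging.camera_model(n); print(n,m)
s=bot.get_state(); print(s)
E
```

```text
pics
side {'K': array([[518.09630278,   0.        , 280.19024183],
       [  0.        , 518.09630278, 214.94634138],
       [  0.        ,   0.        ,   1.        ]]), 'position': array([   3.26143881, -587.26426884, 1043.53311071]), 'rotation': array([ 0.71642528,  0.01259509, -0.79802837])}
top {'K': array([[435.02540982,   0.        , 289.12237856],
       [  0.        , 435.02540982, 206.74192241],
       [  0.        ,   0.        ,   1.        ]]), 'position': array([ 463.64420982,    6.14353397, 1403.62719539]), 'rotation': array([ 0.08363095, -0.00410876, -1.59841765])}
{'t': 0.1, 'qpos': array([ 9.70804840e-01,  3.26883255e-01, -1.93478228e-01,  1.05199716e+00,
       -1.33303459e-06,  1.43659172e+00]), 'joint_velocities': array([-0.00049349, -0.00290761,  0.00270367, -0.00064936, -0.00118309,
        0.00165523]), 'effort': array([ 1.14548726e-03, -4.44237149e+01,  2.63038123e+01,  7.83800147e-03,
       -8.35244782e-05,  1.43485761e-05]), 'tcp_pos': array([246.71681847, 490.9804363 , 230.57493565]), 'orientation': array([-3.14004420e+00, -2.07720773e-04,  2.67580562e+00]), 'contact_force': array([0.43688045, 0.38164715, 0.11847577]), 'wrist_torque': array([ 0.00702749,  0.03294081, -0.02142704]), 'opening': 0.9984172670890129}
```

View pics/side0.png

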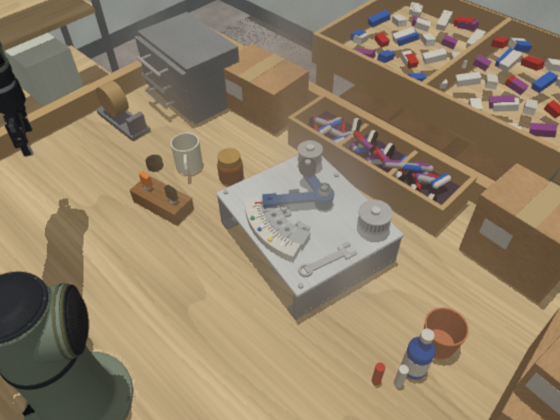

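View pics/top0.png

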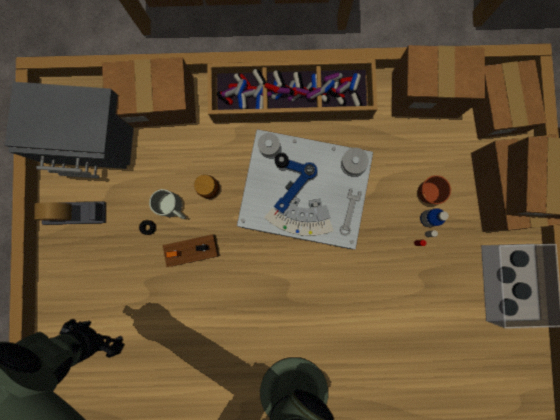

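Side view: pin block near (162,198) with the orange pin at (146,180), drive plate near (310,230). Top view: block (190,250) with the orange pin at its left end, arm pivot about (308,170), eye near (280,207). Next I'll zoom in.

```bash
cat > h.py <<'E'
import numpy as np, cv2
from scipy.spatial.transform import Rotation as Ro
from bench import bot, imaging, solve_ik
def cam(n):
    m=imaging.camera_model(n); return m["K"],np.array(m["position"]),Ro.from_euler("xyz",m["rotation"]).as_matrix()
def proj(n,P):
    K,p,R=cam(n); c=(np.atleast_2d(P)-p)@R; c=c*[1,-1,-1]; u=c@K.T; return u[:,:2]/u[:,2:]
def ray(n,uv):
    K,p,R=cam(n); d=np.linalg.inv(K)@[uv[0],uv[1],1]; return p,R@(d*[1,-1,-1])
def onz(n,uv,z):
    p,d=ray(n,uv); return p+d*(z-p[2])/d[2]
def tri(a,b):
    A=[];B=[]
    for n,uv in (("side",a),("top",b)):
        p,d=ray(n,uv); d=d/np.linalg.norm(d); M=np.eye(3)-np.outer(d,d); A.append(M);B.append(M@p)
    x=np.linalg.lstsq(np.vstack(A),np.hstack(B),rcond=None)[0]; return x
def crop(im,name,x0,y0,x1,y1,s):
    cv2.imwrite(f"pics/{name}.png",cv2.resize(im[y0:y1,x0:x1],None,fx=s,fy=s,interpolation=cv2.INTER_CUBIC))
E
python3 - <<'E'
from h import *
t=cv2.imread("pics/top0.png"); s=cv2.imread("pics/side0.png")
print(proj("top",[[0,0,0],[247,491,231]]),proj("side",[[0,0,0],[247,491,231]]))
crop(t,"tA",235,125,375,255,5.5); crop(s,"sA",210,140,310,260,5); crop(t,"tB",130,170,240,275,5); crop(s,"sB",120,120,260,230,5)
E
```

```text
[[293.33760819 391.9146752 ]
 [105.79931507 330.70226801]] [[ 79.74729712 401.55076318]
 [ 30.47605694 147.07528514]]
```

View pics/tA.png

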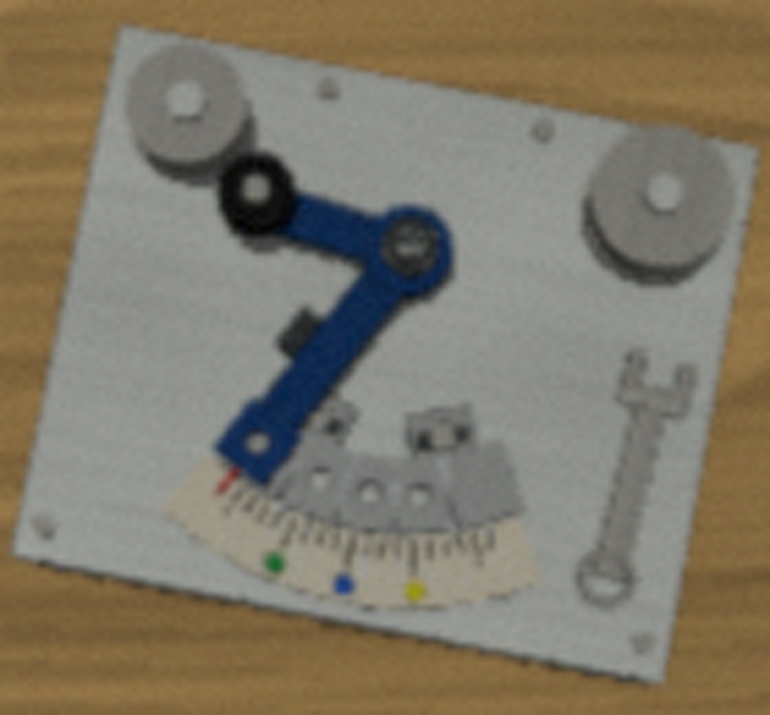

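View pics/sA.png

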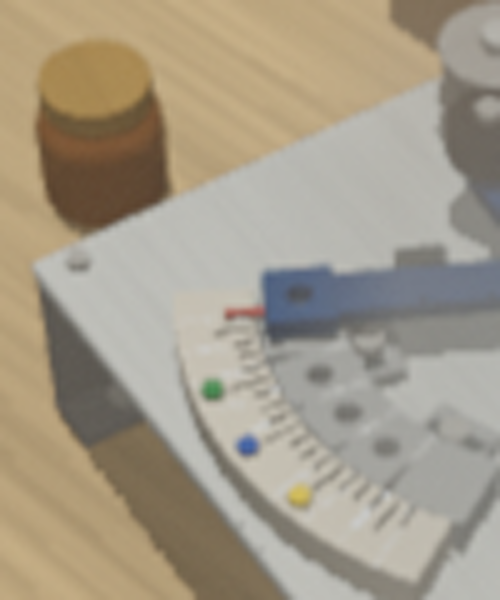

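View pics/tB.png

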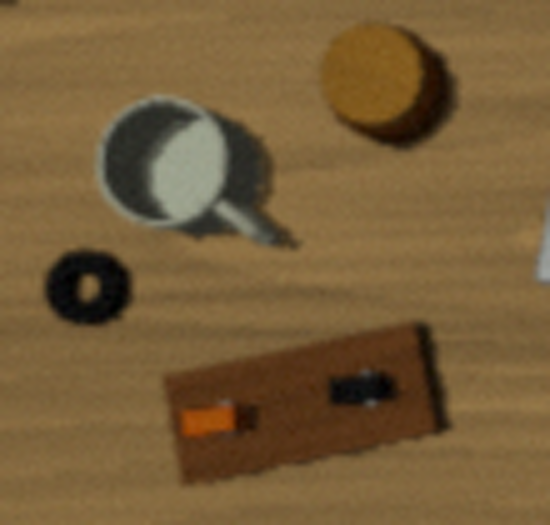

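View pics/sB.png

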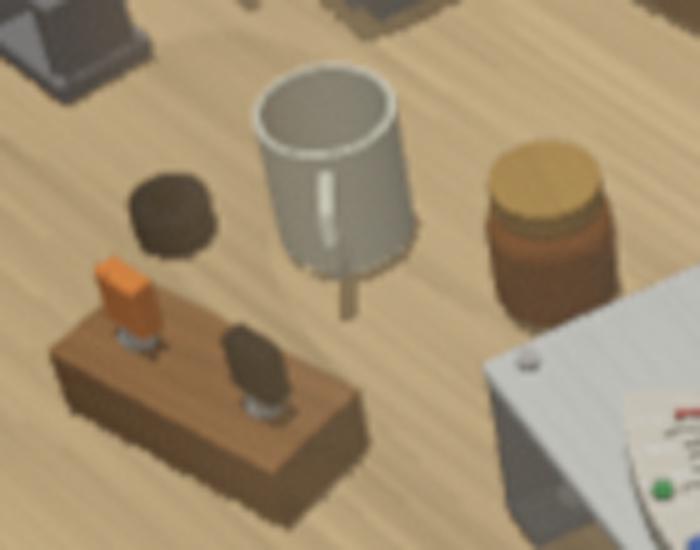

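Run:
```python
from h import *
t=cv2.imread("pics/top0.png"); s=cv2.imread("pics/side0.png")
def blobs(im,lo,hi,roi):
    hsv=cv2.cvtColor(im,cv2.COLOR_BGR2HSV); m=cv2.inRange(hsv,np.array(lo),np.array(hi))
    k=np.zeros_like(m);x0,y0,x1,y1=roi;k[y0:y1,x0:x1]=m[y0:y1,x0:x1]
    n,l,st,c=cv2.connectedComponentsWithStats(k); return [(c[i].round(2).tolist(),int(st[i,4])) for i in range(1,n) if st[i,4]>3],k
G={}
for name,lo,hi in (("green",(45,90,30),(80,255,255)),("yellow",(22,140,120),(35,255,255)),("blue",(105,150,100),(125,255,255)),("orange",(5,190,140),(16,255,255)),("red",(0,120,80),(6,255,255))):
    for n,im,roi in (("top",t,(160,200,320,262)),("side",s,(130,160,300,260))):
        print(name,n,blobs(im,lo,hi,roi)[0])
px=lambda c:(235+(c[0]+.5)/5.5-.5,125+(c[1]+.5)/5.5-.5)
sx=lambda c:(210+(c[0]+.5)/5-.5,140+(c[1]+.5)/5-.5)
pv=onz("top",px((411,246)),150)[:2]   # bolt on top
eye=onz("top",px((257,443)),145); eyes=onz("side",sx((300,293)),145)
print("pivot",pv,"eye",eye,eyes, np.linalg.norm(eye[:2]-pv))
for c in ((321,477),(369,491),(418,493)): 
    print("hole top",onz("top",px(c),130))
for c in ((319,374),(347,412),(386,447)): print("hole side",onz("side",sx(c),130))
```

```text
green top [([284.5, 227.0], 6)]
green side [([252.0, 217.5], 6)]
yellow top [([309.88, 232.12], 8)]
yellow side []
blue top [([297.0, 231.0], 5)]
blue side []
orange top [([170.97, 253.89], 37)]
orange side []
red top []
red side []
pivot [676.31733978 -63.74717213] eye [574.26369219  20.58677007 145.        ] [575.92501531  21.93809004 145.        ] 132.39018391047273
hole top [556.44105939 -12.9091308  130.        ]
hole top [548.25570502 -38.29702694 130.        ]
hole top [546.47200907 -64.40099951 130.        ]
hole side [555.05708433 -10.96061625 130.        ]
hole side [547.44168205 -36.74639651 130.        ]
hole side [544.7654289  -64.28291981 130.        ]
```

Run:
```python
from h import *
from scipy.optimize import least_squares
t=cv2.imread("pics/top0.png"); s=cv2.imread("pics/side0.png")
def cen(im,pt,kind,r=6):
    x,y=map(int,np.round(pt)); p=im[y-r:y+r+1,x-r:x+r+1].astype(int)
    b,g,rr=p[...,0],p[...,1],p[...,2]
    w={"g":g-np.maximum(b,rr),"y":np.minimum(g,rr)-b-70,"b":b-np.maximum(g,rr)-10}[kind].clip(0)
    w=w.astype(float); w[w<0.3*w.max()]=0
    yy,xx=np.mgrid[y-r:y+r+1,x-r:x+r+1]; return (w*xx).sum()/w.sum(),(w*yy).sum()/w.sum()
px=lambda c:(235+(c[0]+.5)/5.5-.5,125+(c[1]+.5)/5.5-.5)
sx=lambda c:(210+(c[0]+.5)/5-.5,140+(c[1]+.5)/5-.5)
obs={}
obs["top"]=[cen(t,px(c),k,4) for c,k in (((275,563),"g"),((344,585),"b"),((416,592),"y"))]
obs["side"]=[cen(s,sx(c),k,4) for c,k in (((213,388),"g"),((248,446),"b"),((300,495),"y"))]
E={"top":px((257,443)),"side":sx((300,293))}
H={"top":[px(c) for c in ((321,477),(369,491),(418,493))],"side":[sx(c) for c in ((319,374),(347,412),(386,447))]}
order=[0,1,2]
for cams in (("top",),("side",),("top","side")):
    M=[np.mean([onz(n,obs[n][i],137)[:2] for n in cams],0) for i in range(3)]
    e=np.mean([onz(n,E[n],145)[:2] for n in cams],0)
    h=[np.mean([onz(n,H[n][i],130)[:2] for n in cams],0) for i in range(3)]
    d=np.radians([15,27,39])
    def f(q):
        c=q[:2]; r=[c+130*np.array([np.cos(q[2]),np.sin(q[2])])-e]
        r+=[c+181*np.array([np.cos(q[2]+a),np.sin(q[2]+a)])-m for a,m in zip(d,M)]
        return np.ravel(r)
    R=least_squares(f,[676,-63,2.4]); q=R.x
    print(cams,"pivot",q[:2],"rest",np.degrees(q[2]),"res",R.fun.round(1))
    for x in h: v=x-q[:2]; print("  hole r",np.hypot(*v).round(1),"ang",(np.degrees(np.arctan2(v[1],v[0]))%360-np.degrees(q[2])%360).round(2))
    print(" eye",e,"green",M[0])
# pin
print("orange top face", onz("top",(170.97,253.89),93))
hs=(120+(124+.5)/5-.5,120+(270+.5)/5-.5); print("side top face",onz("side",hs,93))
m=cv2.inRange(cv2.cvtColor(t,cv2.COLOR_BGR2HSV),(5,190,140),(16,255,255)); 
m[:, :150]=0;m[:,240:]=0;m[:200]=0;m[275:]=0
ys,xs=np.nonzero(m); P=np.array([onz("top",(x,y),93)[:2] for x,y in zip(xs,ys)]); u,sv,vt=np.linalg.svd(P-P.mean(0)); print("axis",vt[0],np.degrees(np.arctan2(vt[0,1],vt[0,0])))
# block corners top z=45
qb=lambda c:(130+(c[0]+.5)/5-.5,170+(c[1]+.5)/5-.5)
C=np.array([onz("top",qb(c),45)[:2] for c in ((163,378),(417,322),(437,432),(184,486))]); print(C, C.mean(0)); 
d=C[1]-C[0]+C[2]-C[3]; d/=np.linalg.norm(d); print("long axis",d,"hole",C.mean(0)-45*d, C.mean(0)+45*d)
```

```text
('top',) pivot [675.07659158 -62.30381681] rest 140.40654316819834 res [ 0.6 -0.  -0.9 -0.   0.2  0.   0.   0.1]
  hole r 128.5 ang 16.99
  hole r 129.1 ang 28.87
  hole r 128.6 ang 40.53
 eye [574.26369219  20.58677007] green [511.35296961  13.06451271]
('side',) pivot [674.60618105 -61.957002  ] rest 140.0992654740413 res [-1.  -0.5  0.4  0.1  0.5  0.5  0.1 -0.2]
  hole r 130.0 ang 16.8
  hole r 129.6 ang 28.69
  hole r 129.9 ang 40.93
 eye [575.92501531  21.93809004] green [510.0375118   14.11732434]
('top', 'side') pivot [674.84098275 -62.13356512] rest 140.25180792888506 res [-0.2 -0.3 -0.2  0.   0.4  0.3  0.1 -0.1]
  hole r 129.2 ang 16.89
  hole r 129.4 ang 28.78
  hole r 129.2 ang 40.73
 eye [575.09435375  21.26243006] green [510.69524071  13.59091853]
orange top face [441.41781882 355.11609364  93.        ]
side top face [444.42716521 357.87960139  93.        ]
axis [ 0.16272181 -0.98667199] -80.63508494505389
[[468.21823469 394.97415981]
 [498.61766533 236.84209155]
 [430.1381145  225.33246494]
 [401.25428894 382.21560959]] [449.55707586 309.84108147]
long axis [ 0.1849452  -0.98274884] hole [441.23454194 354.06477907] [457.87960978 265.61738388]
```

Green is the first marker (15°). The visible holes sit about 1.9° further round, at roughly 16.9° from rest. Now the pin pick-up.

```bash
cat >> h.py <<'E'
PI=np.pi
def st(tag=""):
    s=bot.get_state(); print(tag,"t%.2f"%s["t"],s["tcp_pos"].round(1),"F",s["contact_force"].round(1),"M",s["wrist_torque"].round(2),"op %.3f"%s["opening"],s["orientation"].round(3)); return s
def T(deg): return [PI,0,np.radians(deg)]
E
python3 - <<'E'
from h import *
print(solve_ik([442,355.3,57],T(100)),solve_ik([575,21,200],T(157)),solve_ik([549,-25,157],T(157)))
bot.move_ptp([442,355.3,150],T(100)); bot.grip(0.6,20); bot.movel([442,355.3,57],max_speed=100); st()
crop(imaging.capture("top"),"tC",130,200,240,275,7); crop(imaging.capture("side"),"sC",90,110,230,220,5)
E
```

```text
[ 0.54693146  0.52943059 -0.36837429  0.67299144  0.          1.94319486] [-0.09176063  0.39465334 -0.17424137  1.00190162  0.          0.3096651 ] [-0.17983265  0.38611112 -0.30601365  0.87867156  0.          0.22159308]
 t2.61 [442.5 355.6  57.6] F [-0.2  0.4 -0.5] M [-0.04  0.01  0.  ] op 0.604 [ 3.141 -0.     1.745]
```

View pics/tC.png

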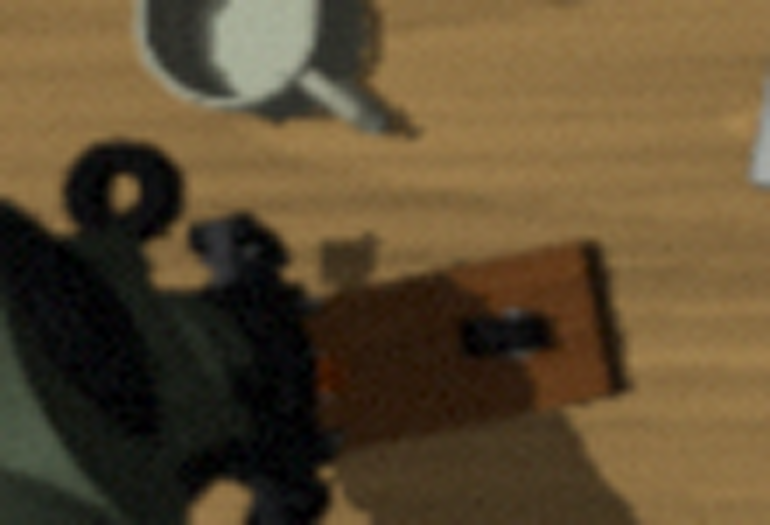

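View pics/sC.png

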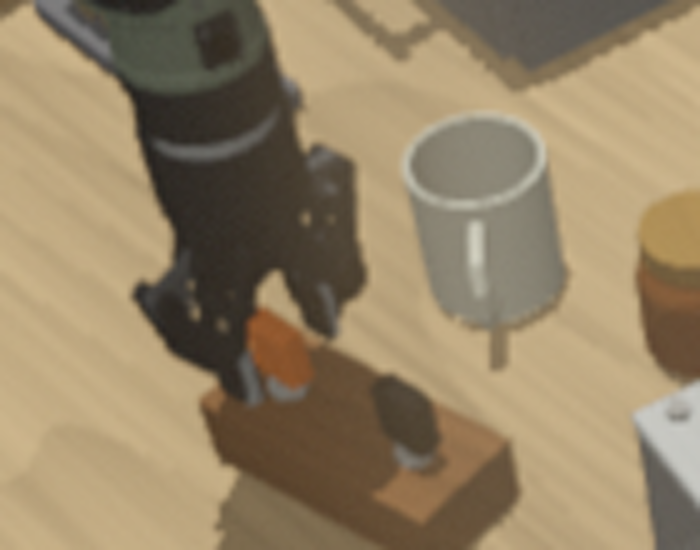

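The fingers straddle the orange handle (side crop about (280,350)). I'll close lightly and read the side load.

Run:
```python
from h import *
s=st("pre"); bot.grip(0.0,20); st("20N")
```

```text
pre t2.71 [442.6 355.7  57.8] F [-0.  -0.2  0.5] M [ 0.04 -0.06 -0.03] op 0.598 [ 3.140e+00 -1.000e-03  1.745e+00]
20N t3.11 [442.2 355.4  57.3] F [-0.1 -0.1  3.1] M [-0.09  0.08 -0.  ] op 0.179 [ 3.141 -0.     1.745]
```

Run:
```python
from h import *
bot.grip(0.0,90); st("90N")
bot.movel([442,355.3,107],max_speed=60); st("up")
bot.movel([442,355.3,230],max_speed=150); st("up2")
crop(imaging.capture("side"),"sD",90,60,230,220,5)
bot.move_ptp([577,21,225],T(157)); st("over")
im=imaging.capture("side");cv2.imwrite("pics/side1.png",im); crop(im,"sE",200,90,320,220,5)
im=imaging.capture("top");cv2.imwrite("pics/top1.png",im); crop(im,"tE",235,150,345,250,6)
```

```text
90N t3.33 [442.3 355.5  57.5] F [-0.7 -1.1  5.8] M [-0.09  0.19 -0.03] op 0.176 [ 3.141 -0.     1.745]
up t4.31 [441.7 355.1 106.7] F [ 0.6  1.1 -1.4] M [ 0.   -0.04 -0.01] op 0.178 [-3.141  0.     1.745]
up2 t5.28 [441.5 354.9 229. ] F [ 0.8  0.4 -1.9] M [-0.02 -0.   -0.04] op 0.176 [-3.140e+00  1.000e-03  1.745e+00]
over t6.78 [576.8  21.6 224.7] F [-0.5 -0.   0.5] M [-0.03 -0.03  0.06] op 0.173 [ 3.141e+00 -1.000e-03  2.740e+00]
```

View pics/sE.png

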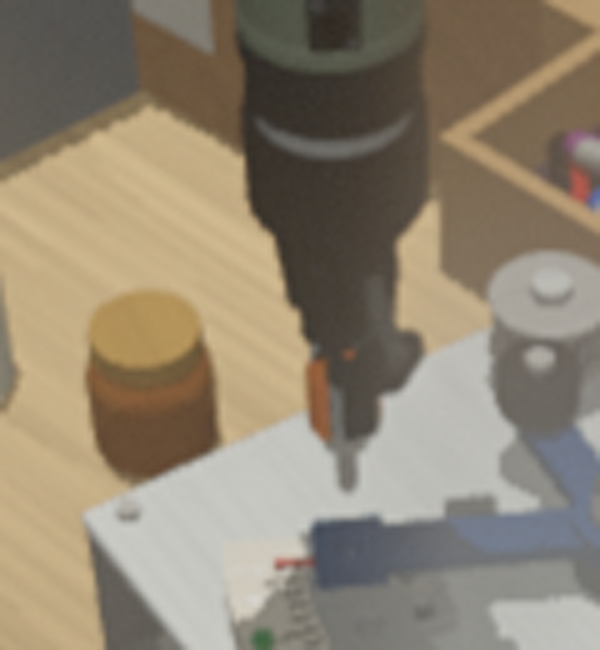

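View pics/tE.png

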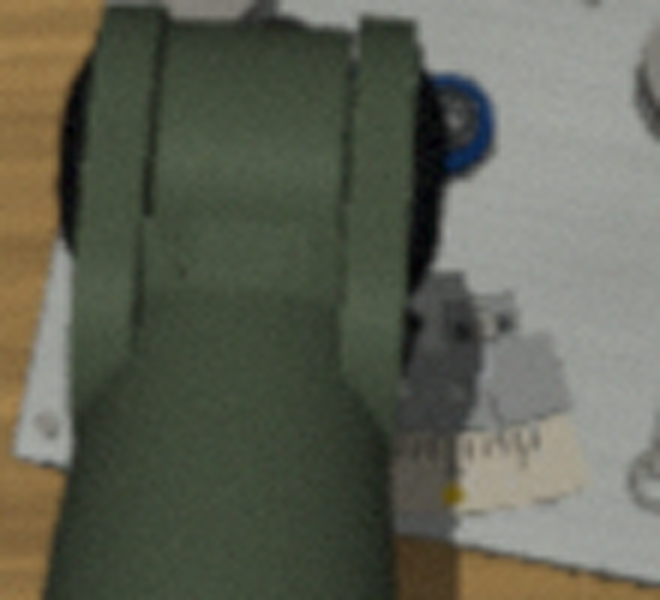

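Run:
```python
from h import *
for c in ((347,487),(347,483)):
    print(onz("side",(200+(c[0]+.5)/5-.5,90+(c[1]+.5)/5-.5),180.2))
print(proj("side",[[577,21,180.2]])*1, ) 
p=proj("side",[[577,21.4,180.2]])[0]; print((p-[200,90]+.5)*5)
```

```text
[577.58007301  24.17022361 180.2       ]
[579.40589565  26.00173941 180.2       ]
[[269.7888289  187.80859559]]
[350.83410293 491.11457401]
```

Run:
```python
from h import *
x,y=575.2,20.7
bot.movel([x,y,195],T(157),max_speed=80); st("above")
h=bot.movel([x,y,178],max_speed=15,threshold=5); st("hit %s"%h)
im=imaging.capture("side"); crop(im,"sF",200,90,320,220,5)
```

```text
above t7.40 [575.1  20.9 194.9] F [ 0.2  0.5 -1.3] M [-0.04 -0.05  0.01] op 0.173 [-3.141 -0.     2.74 ]
hit False t8.68 [575.3  20.7 178.1] F [ 0.  -0.6 -0.2] M [-0.03 -0.01  0.05] op 0.174 [3.142 0.    2.74 ]
```

View pics/sF.png

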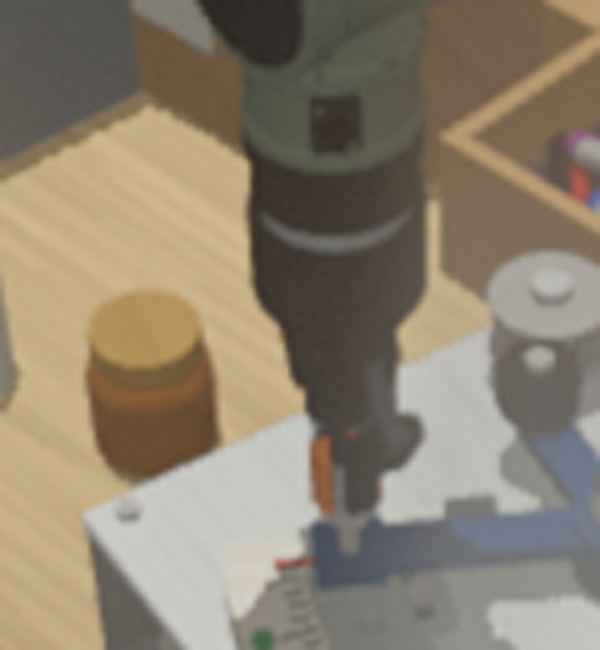

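No contact down to 133.5 mm, and the tip lies at the eye, about (348,545) in the crop. Next I'll sweep round the arc in small steps while watching the force.

```bash
cat >> h.py <<'E'
PV=np.array([674.84,-62.13])
def P(ang,z,r=129.8):
    a=np.radians(140.25+ang); return [PV[0]+r*np.cos(a),PV[1]+r*np.sin(a),z]
def pol(s):
    v=s["tcp_pos"][:2]-PV; a=np.degrees(np.arctan2(v[1],v[0]))-140.25
    u=v/np.hypot(*v); f=s["contact_force"]; t=np.array([-u[1],u[0]])
    return a,np.hypot(*v),f[:2]@u,f[:2]@t,f[2]
def ps(tag=""):
    s=bot.get_state(); print(tag,"t%.2f ang %.2f r %.1f z %.1f | Fr %.1f Ft %.1f Fz %.1f"%((s["t"],)+pol(s)[:2]+(s["tcp_pos"][2],)+pol(s)[2:]),"M",s["wrist_torque"].round(2)); return s
E
python3 - <<'E'
from h import *
ps()
bot.movel(P(0,176.5),max_speed=15); ps()
for a in (2,4,6.5,9,12,15):
    h=bot.movel(P(a,176.5),max_speed=25,threshold=14); ps(h)
    if h: break
im=imaging.capture("side"); crop(im,"sG",200,90,320,220,5)
im=imaging.capture("top"); crop(im,"tG",235,125,375,255,5.5)
E
```

```text
t8.73 ang 0.00 r 129.5 z 178.1 | Fr -0.3 Ft 0.3 Fz -0.7 M [-0.02  0.04  0.  ]
 t8.98 ang 0.02 r 129.9 z 176.4 | Fr 0.3 Ft 1.3 Fz -0.6 M [-0.02 -0.02 -0.02]
False t9.32 ang 1.82 r 129.7 z 176.6 | Fr 0.3 Ft -4.3 Fz -1.9 M [ 0.55 -0.56 -0.02]
False t9.65 ang 4.02 r 129.6 z 176.6 | Fr -0.8 Ft -4.1 Fz -2.4 M [ 0.53 -0.71  0.02]
False t10.03 ang 6.56 r 129.6 z 176.7 | Fr -0.4 Ft -4.0 Fz -2.5 M [ 0.55 -0.81 -0.02]
False t10.40 ang 8.99 r 129.7 z 176.6 | Fr -1.8 Ft -3.7 Fz -0.3 M [ 0.67 -0.86  0.02]
False t10.82 ang 11.95 r 129.7 z 176.6 | Fr -1.7 Ft -4.0 Fz -0.7 M [ 0.78 -0.88 -0.04]
False t11.25 ang 14.90 r 129.8 z 176.6 | Fr -1.8 Ft -4.9 Fz -0.2 M [ 0.9  -0.93  0.07]
```

View pics/sG.png

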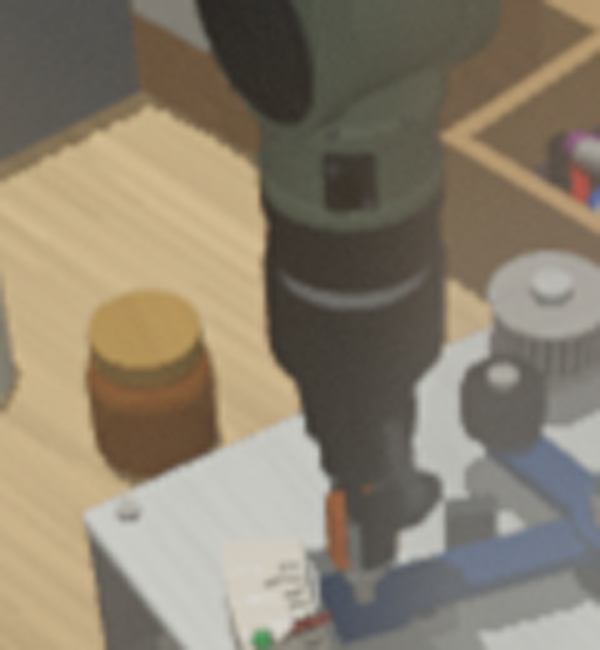

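View pics/tG.png

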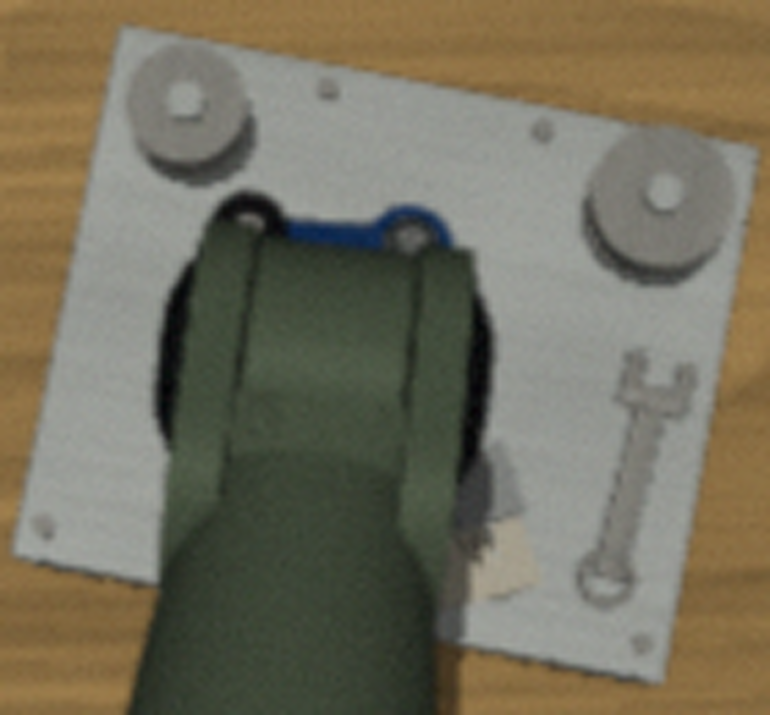

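The arm follows: the pointer at crop (310,622) is just short of green (262,638), with about 5 N along the arc. Now I'll probe for the hole, starting near 17°.

Run:
```python
from h import *
bot.movel(P(17.2,176.5),max_speed=20); ps("at")
for a in (17.2,18.0,16.4,18.8,15.6,19.6):
    bot.movel(P(a,176.5),max_speed=15)
    h=bot.movel(P(a,169),max_speed=12,threshold=9); s=ps("probe %s %.1f"%(h,a))
    if s["tcp_pos"][2]<171.5: print("IN"); break
    bot.movel(P(a,176.5),max_speed=20)
im=imaging.capture("side"); crop(im,"sH",200,90,320,220,5)
```

```text
at t11.75 ang 17.03 r 129.7 z 176.6 | Fr -1.8 Ft -5.1 Fz 0.4 M [ 0.9  -0.99  0.  ]
probe False 17.2 t12.78 ang 16.96 r 129.9 z 169.1 | Fr -1.2 Ft -5.7 Fz 1.7 M [ 1.05 -0.86 -0.04]
IN
```

View pics/sH.png

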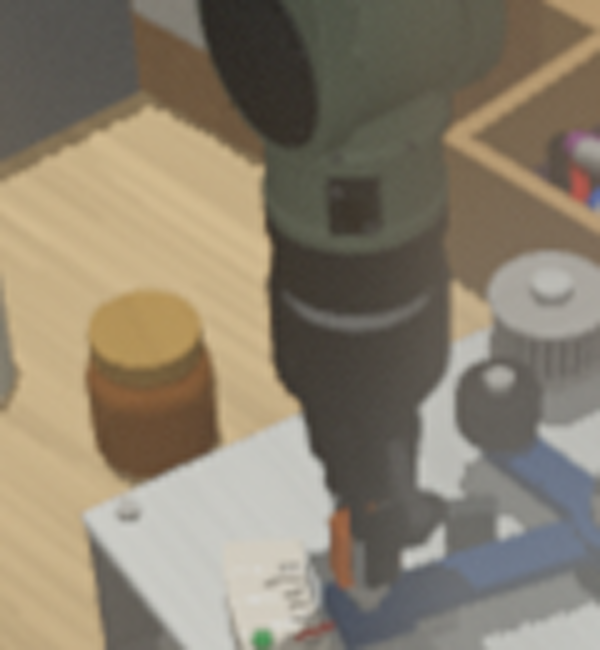

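It went straight into the hole at about 17°, with the tip near 124.6 mm and almost no vertical force. I'll press home until the collar seats.

Run:
```python
from h import *
a=17.2
h=bot.movel(P(a,161),max_speed=15,threshold=10); ps(h)
if not h:
    h=bot.movel(P(a,153.5),max_speed=8,threshold=9); ps("seat %s"%h)
im=imaging.capture("side"); crop(im,"sI",200,90,320,220,5)
```

```text
False t13.51 ang 16.99 r 129.9 z 161.1 | Fr -1.5 Ft -5.2 Fz 0.7 M [ 0.99 -0.84  0.  ]
seat True t14.11 ang 16.61 r 129.8 z 157.4 | Fr 0.6 Ft -1.6 Fz 4.3 M [ 0.42 -0.04  0.01]
```

View pics/sI.png

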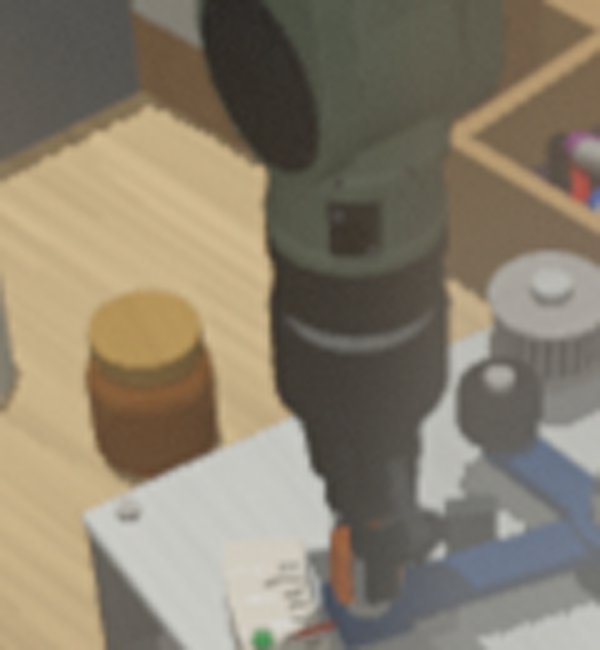

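Contact came at 157.4, against a predicted collar seat of 157.5. One more gentle press to confirm.

Run:
```python
from h import *
ps("now")
h=bot.movel(P(16.75,155),max_speed=6,threshold=12); ps("press %s"%h); bot.dwell(0.2); ps()
```

```text
now t14.16 ang 16.62 r 129.7 z 157.4 | Fr 1.2 Ft -1.9 Fz 4.8 M [0.31 0.08 0.02]
press True t14.49 ang 16.59 r 129.8 z 157.4 | Fr 1.1 Ft 0.2 Fz 5.4 M [ 0.05  0.19 -0.03]
 t14.69 ang 16.58 r 129.7 z 157.4 | Fr 1.2 Ft 0.5 Fz 6.0 M [-0.17  0.37 -0.04]
```

It is firm at 157.4, and the pin now takes the spring load (side force about 0). Releasing and retreating.

Run:
```python
from h import *
s=bot.get_state(); p=s["tcp_pos"].copy()
bot.grip(0.45,20); ps("open"); p=bot.get_state()["tcp_pos"]
bot.movel([p[0],p[1],p[2]+70],max_speed=60); ps("up")
bot.movel([p[0],p[1],300],max_speed=150)
bot.move_ptp([300,300,300],T(157)); st()
im=imaging.capture("side"); cv2.imwrite("pics/side2.png",im); crop(im,"sJ",210,140,320,260,5)
im=imaging.capture("top"); cv2.imwrite("pics/top2.png",im); crop(im,"tJ",235,125,375,255,5.5)
```

```text
open t15.04 ang 16.21 r 129.7 z 157.0 | Fr 0.1 Ft 0.0 Fz 0.3 M [ 0.01 -0.01 -0.02]
up t16.35 ang 16.24 r 130.0 z 226.4 | Fr 0.2 Ft 0.0 Fz 0.3 M [ 0.02  0.01 -0.01]
 t18.48 [300.7 299.8 299.9] F [-0.6  0.5  0.9] M [-0.02 -0.02  0.  ] op 0.449 [-3.142  0.     2.739]
```

View pics/sJ.png

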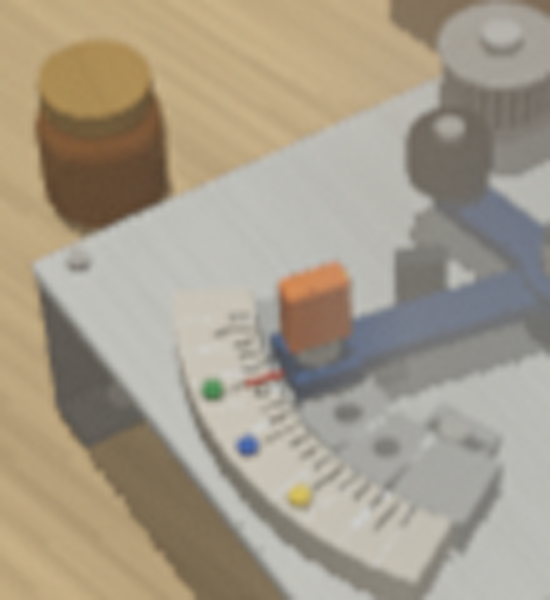

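View pics/tJ.png

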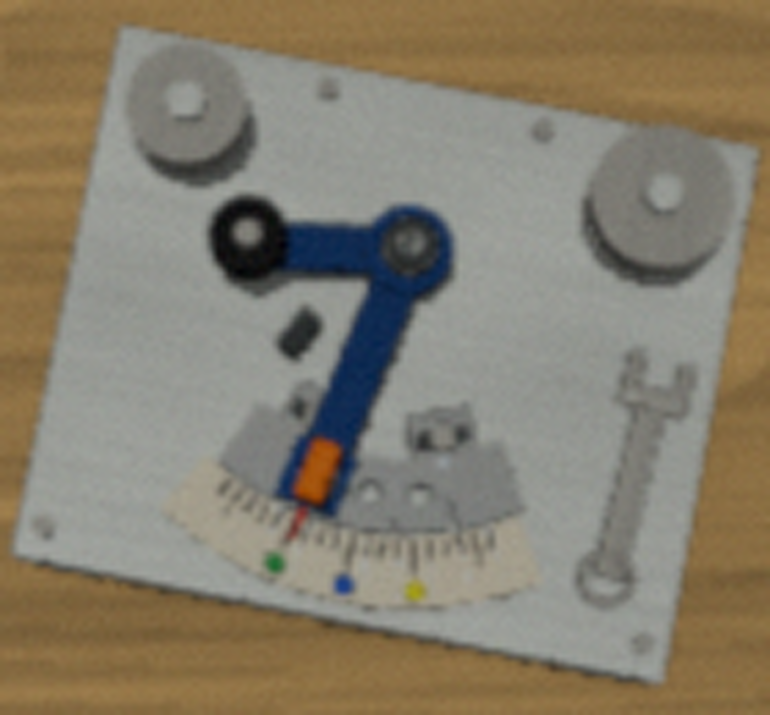

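View pics/side2.png

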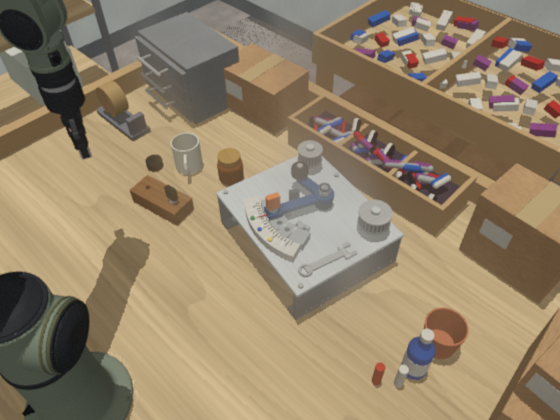

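The arm is parked: the pointer is by the green marker and the orange pin stands in the eye (side crop (317,300)). Last check is the handle-top height from both views.

Run:
```python
from h import *
t=cv2.imread("pics/top2.png"); s=cv2.imread("pics/side2.png")
crop(s,"sK",255,180,295,225,16); crop(t,"tK",280,195,310,220,20)
e=P(16.6,0,130)[:2]
for z in (190,193,196): print(z,"side px",proj("side",[*e,z]),"top",proj("top",[*e,z]))
print("collar underside rim px 145",(proj("side",[[*e,145],[*e,149]])-[255,180]+.5)*16)
print("handle top in crop",(proj("side",[*e,193])-[255,180]+.5)*16,(proj("top",[*e,193])-[280,195]+.5)*20)
```

```text
190 side px [[272.89917866 196.85081389]] top [[292.56814076 210.17384118]]
193 side px [[272.86822711 195.93991433]] top [[292.5810415 210.0925021]]
196 side px [[272.83715515 195.02547133]] top [[292.59400593 210.01076148]]
collar underside rim px 145 [[301.59145731 489.64327328]
 [300.96756846 471.28231865]]
handle top in crop [[293.89163372 263.03862929]] [[261.62083009 311.85004197]]
```

View pics/sK.png

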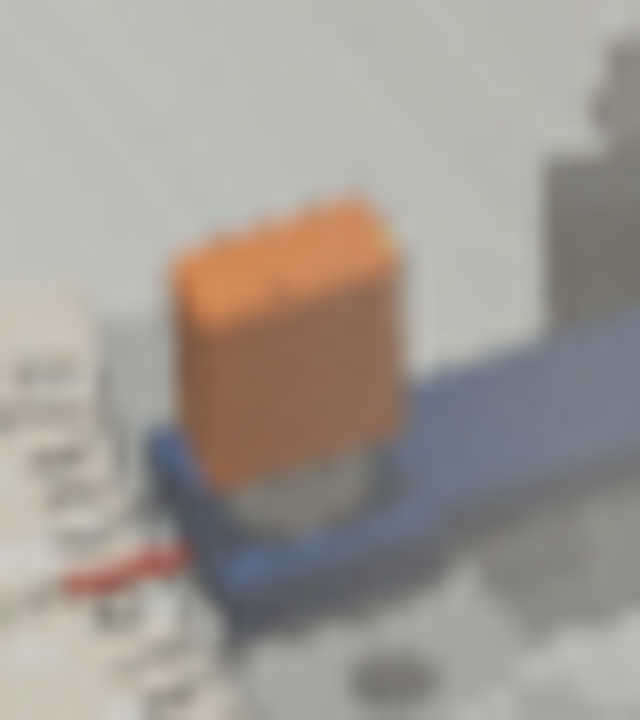

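View pics/tK.png

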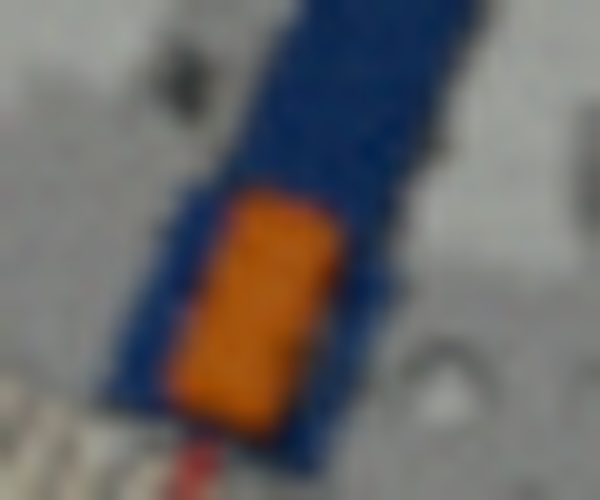

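Collar lies on the arm, and the handle top is at (290,265) in the side crop against (294,263) predicted for fully home. Handing in.

Run:
```python
from h import *
st(); bot.sign_off()
```

```text
t18.57 [300.9 299.6 299.9] F [ 0.8 -0.3  0.1] M [0.03 0.04 0.03] op 0.451 [-3.141  0.     2.739]
the job is handed in; nothing more can be done
```

The tensioner is parked on the green setting with the orange pin fully home, and I handed the job in at 18.6 s of the 67 s allowed.

- **Moves:** I pulled the pin straight up out of the block and lowered it into the eye without touching anything. I swept the arm round gently, with about 4–5 N along the arc. The hole was at about 17° from rest, roughly 2° past the green marker, and the first probe found it. I then pressed the pin down until the collar seated, with the press set to stop at about 12 N.
- **Last checks:**
  - The tool stopped firmly at 157.4 mm, against 157.5 mm predicted for the collar on the arm.
  - After I let go, both views show the pin upright with its collar on the arm. The handle top is within about 0.3 px of its predicted place for fully home.
  - The arm stayed at about 16.6°, with the pointer just past green, and the gripper was well clear.
  - The spare pin and the other things looked undisturbed in the final pictures. I judged that by eye and did not measure it.
- **Disagreements:** The first camera estimates of the pin position differed by about 3 mm between the two views, but this had no effect on the job. No check failed.

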